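Unscrew the vibratory polisher's cap and load a horn bangle

TASK

The polisher's bowl is to take one more piece. Unscrew its screw cap by turning the black grip anticlockwise, several turns with a fresh grip each time, until the cap comes off freely, and set it down gently, grip upwards, in the middle of the rubber mat. Then take the horn bangle that lies on the bench on the near side of the polisher and put it into the bowl, letting go of it close above the open mouth, and leave the other things on the bench where they are.

Things in the scene. Friction and masses are not known exactly. Their poses are not given: they have to be found in the camera images.
- bowl: The bench vibratory polisher, fixed: grey motor base 150 x 150 x 46 mm, springs, and a round dull green steel bowl 162 mm across with a threaded neck on top. Origin: on the bowl's vertical axis, at bench height; z up. The bowl's shoulder lies at z = 114 mm; from it the neck, 96 mm across, rises to the rim at z = 146 mm. Bowl floor inside: z = 80 mm, 150 mm wide; a paler bangle already lies there.
- bowl_rim (a point): Centre of the bowl's open mouth, at the height of its rim (146 mm above the bench); z up. The clear bore of the neck is 80 mm wide, 32 mm deep, and opens into the wider bowl.
- cap: The grey alloy screw cap, 0.3 kg, 107 mm across, 32 mm high without its grip, screwed home at first. Origin: centre of the skirt's lower edge, 119 mm above the bench when home; z up. Right-hand 3-start thread, 24 mm lead: turned anticlockwise from above it rises 3.8 mm per rad after up to 0.3 rad slack; it is free to lift off after 3.1 to 3.4 rad in all, and turning further does no harm.
- cap_grip (a point): Centre of the cap's round black lobed grip (52 mm diameter, 28 mm high), on the cap's axis 48 mm above its origin. The grip can be taken from above at any yaw; the cap's flat top lies 16 mm below this point. The cap turns easily, stays where it is left, and cannot be pulled off before the thread is free. It rises as it is turned, so follow it upwards.
- mat: The black ribbed rubber mat, 140 x 140 x 5 mm, fixed flat on the bench. Origin: centre of its underside (its top is 5 mm higher); z up.
- bangle: The dark horn bangle, an open ring 66 x 61 mm and 13 mm high with a wall some 6 mm thick, 30 g, lying flat on the near part of the bench. Origin: centre of its underside; z along the ring's axis; 66 mm along its x, 61 mm along its y. It can be gripped across its outside.
- roll: Bystander: roll of abrasive cloth, a solid disc 62 mm across and 22 mm high, lying flat; origin at the centre of its underside.
- blank: Bystander: sawn horn ring blank, 35 x 32 x 23 mm, smaller and taller than the bangle; origin at the centre of its underside.
- block: Bystander: cork sanding block, 52 x 86 x 26 mm; origin at the centre of its underside.
- comb: Bystander: half-finished pale horn comb, 53 x 95 x 4 mm, lying flat; origin at the centre of its underside.
Things that resemble listed ones, but are neither listed nor needed, are in the scene too. There is more than one size of the bangle; the job needs the larger.

How it is judged:
On the way, in this order (a step that is already met when the one before it is completed fails the run):
1. The cap is unscrewed and lifted clear of the neck (z of cap in the frame of bowl_rim above 0.005 m), for 0.1 s.
2. The cap stands upright on the middle of the rubber mat, let go (horizontal distance between cap and mat below 0.03 m and z of cap in the frame of mat below 0.01 m and angle between cap's own z axis and vertical below 0.1 rad and contact force between cap and the fingers below 0.3 N and linear speed of cap below 0.03 m/s), for 0.2 s.
At the end, for the whole second after the job is handed in: The cap stands upright (within 0.1 rad), grip upwards, on the rubber mat, its centre within 30 mm of the mat's; the bangle lies inside the bowl, below its shoulder; both are let go and at rest (horizontal distance between cap and mat below 0.03 m and z of cap in the frame of mat below 0.01 m and angle between cap's own z axis and vertical below 0.1 rad and linear speed of cap below 0.02 m/s and horizontal distance between bangle and bowl_rim below 0.065 m and z of bangle in the frame of bowl_rim below -0.025 m and linear speed of bangle below 0.05 m/s); the robot touches nothing.
It fails at once if the cap is dropped (falls freely faster than 0.6 m/s) (contact force between cap and the fingers below 0.1 N and linear speed of cap above 0.6 m/s).
It fails at once if the bangle is dropped from well above the mouth (falls freely faster than 0.8 m/s above the rim or outside the bowl) (contact force between bangle and the fingers below 0.1 N and linear speed of bangle above 0.8 m/s and (z of bangle in the frame of bowl_rim above 0.005 m or horizontal distance between bangle and bowl_rim above 0.09 m)).
It fails at once if a bystander (roll, ring blank, sanding block or comb) is moved by more than 30 mm (distance of any of roll, blank, block, comb from where it was at the start of the episode above 0.03 m).
It also fails if it takes over 72 s, if anything falls off the work surface, if the arm or the gripper's body presses on something with over 40 N, if the wrist force passes 120 N, or if a joint passes its speed limit or range.

ROBOT

A 6-joint arm with a two-finger parallel gripper is mounted at the origin on a cart in front of the work surface, level with it; the furniture and walls round the work are solid. World frame = base frame: x ahead of the robot, y to its left, z up, the work surface at z = 0. Lengths are in m, angles in rad, forces in N, time in s.
With the tool pointing down it reaches from about 0.3 to 0.875 m from the base axis. Payload 6.4 kg.
Tool frame: the origin (TCP) lies at the very end of the fingers, on their centre line; the grasp point (between the pads) lies 19 mm behind it; z points along the fingers, y is the line along which they close (so a half turn about z gives the same grasp; the last joint's range is limited). The gripper opens to 85 mm and grips with 20 to 120 N. Pads are 22 mm wide; open, the fingers measure 114 mm over their backs; the gripper's body (76 mm by 85 mm) begins 54 mm behind the grasp point. The pads swing forward as they close: fully open they stand 13 mm farther back than shut.
Start: joints at [-1.433, 0.181, 1.607, -0, 1.354, -0.206], TCP at [0.194, -0.541, 0.231] pointing down, gripper open.
Joint ranges: [-2.99, 2.99], [-0.89, 2.07], [0.3, 2.58], [-1.14, 4.28], [0, 2.63], [-3.12, 3.12]. Speed limits (rad/s): [2.57, 2.57, 3.01, 3.14, 3.14, 3.14].

INTERFACE

Orientations are given as a unit quaternion [w, x, y, z].
In Python, from bench import telemetry, camera, ctrl, spotter gives the robot as it stands.
- The arm moves only by the tool send_rows, never from a script. Its argument "series" is a list of rows, each a list of 3 entries, a list of its own where there are three numbers: the turn, a rotation vector about the world's x, y, z in degrees, then the shift along the world's x, y, z in mm, then the closure, from -1 (fully open) to 1 (shut), so that 0 is half open. In form: [[[rx, ry, rz], [dx, dy, dz], gripper], ...]. A call has 1 to 10 rows; each row is the pose to reach, as a shift and turn from the pose commanded when the call began; what a row does not reach only later rows make up. A row lasts 1/8 s, in which the tool goes at most 62.5 mm and 10.7 degrees, less where a joint would pass 70% of its speed; a pose out of reach is approached as far as the arm can. A call with a gripper value outside its range is refused whole. The fingers move at their own pace and stop on an object; the grip force is fixed at half the most. Time passes only in rows, so rows that repeat a pose let the fingers close. It gives the time, the measured TCP pose, the force, the opening and the grip force at its end, in the units of the state.
- telemetry.get_obs(): the state, without advancing time (a new reading comes with each control period).
- camera(name): name is "scene" or "side" or "wrist"; returns a dict with "pixels" (384x512x3 uint8, red, green, blue), "camera_matrix" (3x3 intrinsics, pixels), "xyz" and "orientation" of the camera in the world. Camera axes: x right, y up, looking along -z (the intrinsics and any distortion apply to the point x, -y, -z); pixel columns grow to the right and rows downward; lengths in m; the calibration is good to about 2 mm. A picture is of the moment at which its call begins. There is no depth.
- ctrl.hand_in(): hands the job in; it is judged then, once.
Trained networks look in the newest picture that a camera, given by its name, has taken for a name from the list of things; names that differ only in an ending like _2 or _b are one class to them, and where a whole thing is asked for, a point or a joint stands for the part that bears it (a point fixed in the world has none). Each returns a list of dicts, best first, with "conf" (0 to 1); they miss things now and then, are a little off and sometimes report something else, mostly with a low value. They report only what shows in the picture. A call takes as long as a camera call. They do not tell look-alikes from the thing itself.
- spotter.boxes_of(thing, camera): "xyz" ([x, y, z] in m, in world coordinates, good to about 4 mm: the middle of the surface that is visible of it).
- spotter.landmark_of(thing, camera): "xyz" ([x, y, z] in m, in world coordinates, good to about 4 mm: a listed point, or the origin of a listed thing).
The state is a dict: "time_s": time; "q": joint angles; "dq": joint speeds; "joint_efforts": joint torques, N m; "eef_pos": TCP position; "eef_rot": TCP orientation; "wrist_force": force on the tool from outside, world axes, zero at the start; "torque": the same for the moment, N m; "opening": opening from 0.0 (shut) to 1.0 (fully open); "grasp_force": force on a finger pad.
Only numpy, scipy, OpenCV 4.12 (cv2) and the standard library are available. Lean on these libraries where they do the work, as an engineer would, in place of code of your own. Each camera call takes 0.05 s, during which the arm holds its last target. There are 200 camera calls.

## Working session

There is one attempt and no reset: what is moved stays moved. The work goes in short steps, Python scripts to look and compute and a tool call to move; the robot and the scene stay as the last step left them, time stands still between calls to the robot, and variables do not carry over. Pictures are saved under pics/ and viewed, at most 10 in all, crops included, and the job is handed in when it is done.

Besides the shell and the picture viewer there is one more tool, called after "Call:" by a JSON object that holds its "op" and its "data". send_rows: Moves the arm, as the interface text tells. Its arguments: {"type":"object","properties":{"series":{"type":"array","items":{"type":"array"}}},"required":["series"]}

```bash
mkdir -p pics; cat > h.py <<'E'
from bench import telemetry, camera, ctrl, spotter
import cv2, numpy as np
def save(c,n):
    d=camera(c); cv2.imwrite(f'pics/{n}.png',d['pixels'][:,:,::-1]); return d
def R(q):
    from scipy.spatial.transform import Rotation as r
    return r.from_quat([q[1],q[2],q[3],q[0]]).as_matrix()
def proj(d,p):
    v=R(d['orientation']).T@(np.array(p)-d['xyz']); v=v*[1,-1,-1]; u=np.array(d['camera_matrix'])@v; return (u[:2]/u[2]).round()
def ray(d,uv,z):
    k=np.linalg.inv(d['camera_matrix'])@[uv[0],uv[1],1]; v=R(d['orientation'])@(k*[1,-1,-1]); return np.array(d['xyz'])+v*(z-d['xyz'][2])/v[2]
E
python3 - <<'E'
from h import *
a={}
for c in('scene','side'):
    a[c]=save(c,c)
    for t in('bowl_rim','cap','cap_grip','mat','bangle','roll','blank','block','comb'):
        for x in spotter.landmark_of(t,c)[:4]: print(c,t,round(x['conf'],2),np.round(x['xyz'],3),proj(a[c],x['xyz']))
o=telemetry.get_obs();print(o['eef_pos'],o['eef_rot'],o['time_s'],o['wrist_force'])
cv2.imwrite('pics/both.png',cv2.resize(np.vstack([a[c]['pixels'] for c in a])[:,:,::-1],(448,600)))
E
```

```text
scene bowl_rim 0.46 [0.587 0.061 0.167] [235. 198.]
scene cap 0.48 [ 0.589  0.063 -0.001] [236. 245.]
scene cap_grip 0.38 [0.588 0.063 0.121] [235. 212.]
scene mat 0.65 [0.579 0.27  0.002] [194. 321.]
scene bangle 0.87 [ 0.439  0.036 -0.   ] [300. 260.]
scene bangle 0.72 [ 0.432  0.149 -0.001] [283. 302.]
scene roll 0.88 [ 0.443 -0.081 -0.001] [317. 223.]
scene blank 0.46 [ 0.422 -0.208 -0.001] [342. 190.]
scene block 0.87 [0.735 0.202 0.003] [149. 267.]
scene comb 0.92 [ 0.4    0.247 -0.001] [278. 348.]
scene comb 0.58 [ 0.44   0.039 -0.002] [299. 261.]
scene comb 0.23 [ 0.734  0.2   -0.   ] [150. 267.]
side bowl_rim 0.69 [0.396 0.244 0.001] [327. 288.]
side cap 0.56 [0.592 0.064 0.12 ] [249. 212.]
side cap_grip 0.75 [0.589 0.064 0.168] [249. 195.]
side mat 0.58 [ 0.582  0.271 -0.001] [248. 293.]
side bangle 0.63 [0.434 0.034 0.001] [306. 247.]
side bangle 0.48 [ 0.429  0.147 -0.   ] [310. 268.]
side roll 0.68 [ 0.437 -0.084  0.001] [303. 230.]
side blank 0.6 [ 0.425 -0.202  0.005] [305. 214.]
side comb 0.66 [ 0.401  0.247 -0.001] [325. 289.]
[ 0.19384581 -0.54137192  0.23129642] [1.70606267e-05 9.85263176e-01 1.71045241e-01 9.41864327e-06] 1.0 [-0.87783615 -0.22275511 -0.2736809 ]
```

View pics/scene.png

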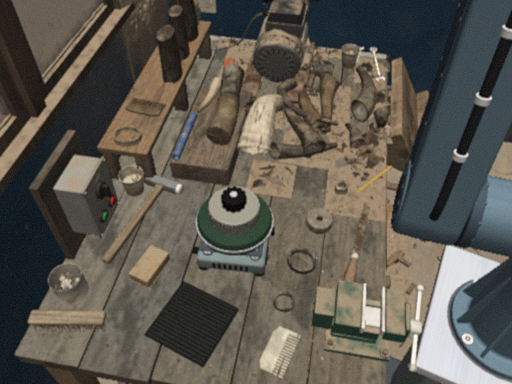

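View pics/side.png

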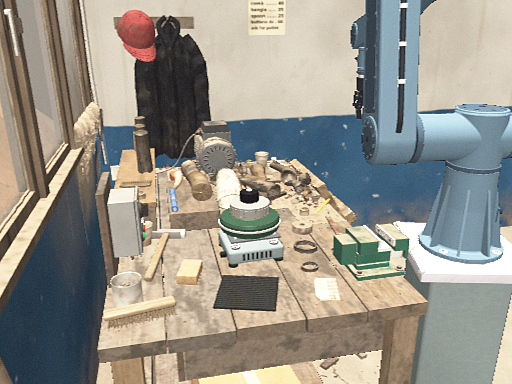

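The scene picture shows the capped polisher at (235,215), the mat at (193,322) and the vise at (365,315). These could be taken for the bangle:
- ring at (301,260): the largest, lying on the near side of the polisher
- ring at (284,302): smaller
- ring on the far shelf at (127,135)
- blank at about (340,187)

I choose (301,260), and will check it in one crop.

```bash
python3 - <<'E'
from h import *
i=cv2.imread('pics/scene.png');cv2.imwrite('pics/crop.png',cv2.resize(i[235:325,245:375],None,fx=6,fy=6,interpolation=2))
d=camera('scene')
for a,b in(((287,262),(315,262)),((273,301),(295,301)),((301,249),(301,273)),((284,293),(284,310))):
    p,q=ray(d,a,.006),ray(d,b,.006);print(p.round(3),q.round(3),np.linalg.norm(p-q).round(3))
E
```

```text
[0.462 0.058 0.006] [0.406 0.031 0.006] 0.063
[0.451 0.16  0.006] [0.409 0.14  0.006] 0.046
[0.447 0.012 0.006] [0.423 0.071 0.006] 0.064
[0.437 0.133 0.006] [0.422 0.169 0.006] 0.04
```

View pics/crop.png

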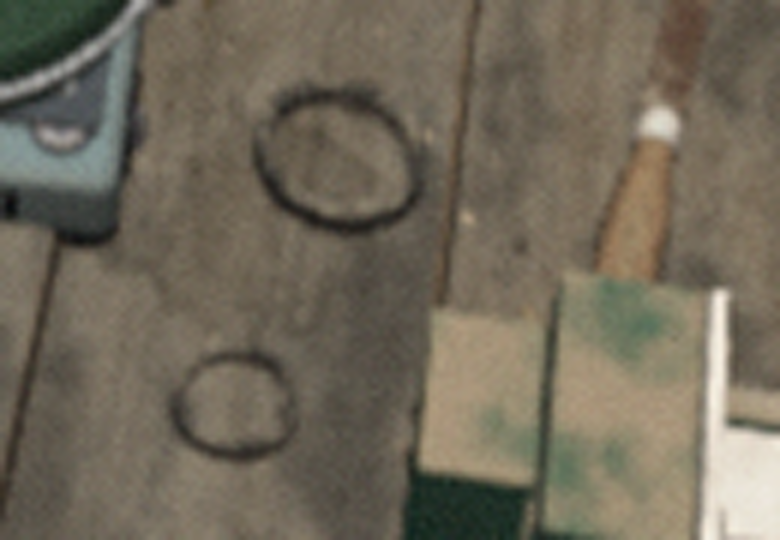

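Call:
{"op": "send_rows", "data": {"series": [[[0, 0, 0], [30, 45, 40], -1], [[0, 0, 0], [60, 90, 40], -1], [[0, 0, 0], [93, 140, 40], -1], [[0, 0, 0], [126, 190, 40], -1], [[0, 0, 0], [159, 240, 40], -1], [[0, 0, 0], [192, 290, 40], -1], [[0, 0, 0], [225, 340, 40], -1], [[0, 0, 0], [258, 390, 40], -1], [[0, 0, 0], [291, 440, 40], -1], [[0, 0, 0], [324, 490, 40], -1]]}}

```text
time_s: 2.3
eef_pos: [0.5188, -0.0495, 0.2716]
eef_rot: [0.0, 0.985, 0.171, 0.0]
wrist_force: [0.7, -1.4, 0.6]
opening: 1.002
grasp_force: 0.0
```

The crop shows the ring at (301,261), about 64 mm across, and the smaller one at (284,302), about 44 mm. The first is the right bangle.

Call:
{"op": "send_rows", "data": {"series": [[[0, 0, 0], [24, 38, 0], -1], [[0, 0, 0], [48, 76, 0], -1], [[0, 0, 0], [72, 115, -20], -1], [[0, 0, 0], [72, 115, -40], -1], [[0, 0, 0], [72, 115, -40], -1]]}}

```text
time_s: 2.92
eef_pos: [0.5886, 0.0643, 0.2292]
eef_rot: [-0.001, 0.985, 0.172, -0.002]
wrist_force: [0.3, -1.0, 0.2]
opening: 1.001
grasp_force: 0.0
```

```bash
python3 - <<'E'
from h import *
d=save('wrist','w1')
for t in('cap','cap_grip','bangle','mat'):
    for x in spotter.landmark_of(t,'wrist')[:3]: print(t,round(x['conf'],2),np.round(x['xyz'],3),proj(d,x['xyz']))
print(telemetry.get_obs()['eef_pos'],proj(d,[.59,.0635,.181]),proj(d,[.437,.036,.0]))
E
```

```text
cap 0.57 [0.588 0.066 0.122] [250. 187.]
cap_grip 0.63 [0.585 0.065 0.171] [248. 210.]
cap_grip 0.63 [0.589 0.065 0.122] [251. 187.]
bangle 0.73 [0.43  0.149 0.   ] [160. 241.]
mat 0.97 [ 0.584  0.269 -0.005] [ 98. 107.]
[0.59039905 0.06300007 0.23268558] [252. 211.] [235. 259.]
```

View pics/w1.png

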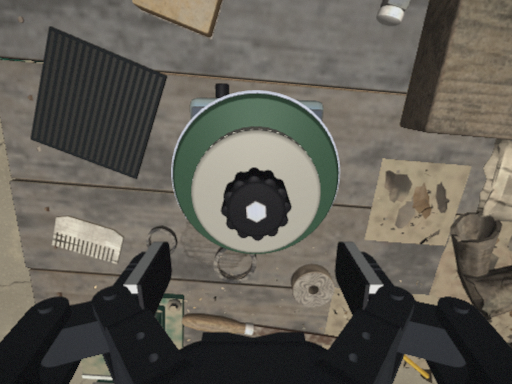

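The wrist view shows the grip at (257,211), within 3 mm of my estimate. The mat is at (98,107) and the large ring at (235,262). I'll descend and grip.

Call:
{"op": "send_rows", "data": {"series": [[[0, 0, 0], [0, -1, -30], -1], [[0, 0, 0], [0, -1, -60], -1], [[0, 0, 0], [0, -1, -80], -1], [[0, 0, 0], [0, -1, -80], -1], [[0, 0, 0], [0, -1, -80], 1], [[0, 0, 0], [0, -1, -80], 1], [[0, 0, 0], [0, -1, -80], 1], [[0, 0, 0], [0, -1, -80], 1], [[0, 0, 0], [0, -1, -80], 1]]}}

```text
time_s: 4.3
eef_pos: [0.5911, 0.0625, 0.1534]
eef_rot: [0.0, 0.985, 0.171, 0.002]
wrist_force: [-1.3, -0.8, 6.3]
opening: 0.589
grasp_force: 63.3
```

Call:
{"op": "send_rows", "data": {"series": [[[0, 0, 9], [0, -1, 0], 1], [[0, 0, 18], [0, -1, 1], 1], [[0, 0, 27], [0, -1, 1], 1], [[0, 0, 36], [0, -1, 2], 1], [[0, 0, 45], [0, -1, 2.5], 1], [[0, 0, 54], [0, -1, 3], 1], [[0, 0, 63], [0, -1, 3.5], 1], [[0, 0, 72], [0, -1, 4], 1], [[0, 0, 80], [0, -1, 5], 1], [[0, 0, 80], [0, -1, 5], 1]]}}

```text
time_s: 5.55
eef_pos: [0.5904, 0.0621, 0.158]
eef_rot: [0.001, 0.644, 0.765, 0.001]
wrist_force: [-3.0, 2.1, 7.5]
opening: 0.592
grasp_force: 63.3
```

Call:
{"op": "send_rows", "data": {"series": [[[0, 0, 0], [0, 0, 0], -1], [[0, 0, 0], [0, 0, 0], -1], [[0, 0, -10], [0, 0, 0], -1], [[0, 0, -20], [0, 0, 0], -1], [[0, 0, -30], [0, 0, 0], -1], [[0, 0, -40], [0, 0, 0], -1], [[0, 0, -50], [0, 0, 0], -1], [[0, 0, -60], [0, 0, 0], -1], [[0, 0, -70], [0, 0, 0], -1], [[0, 0, -80], [0, 0, 0], -1]]}}

```text
time_s: 6.8
eef_pos: [0.5897, 0.0615, 0.156]
eef_rot: [0.0, 0.986, 0.168, -0.0]
wrist_force: [-0.4, 1.1, 0.4]
opening: 0.999
grasp_force: 0.0
```

Call:
{"op": "send_rows", "data": {"series": [[[0, 0, 0], [0, 0, 0], 1], [[0, 0, 0], [0, 0, 0], 1], [[0, 0, 0], [0, 0, 0], 1], [[0, 0, 0], [0, 0, 0], 1], [[0, 0, 0], [0, 0, 0], 1]]}}

```text
time_s: 7.42
eef_pos: [0.5901, 0.0615, 0.1565]
eef_rot: [0.0, 0.985, 0.171, 0.0]
wrist_force: [1.6, -0.8, 2.6]
opening: 0.591
grasp_force: 62.2
```

Call:
{"op": "send_rows", "data": {"series": [[[0, 0, 9], [0, 0, 0.5], 1], [[0, 0, 18], [0, 0, 1], 1], [[0, 0, 27], [0, 0, 1.5], 1], [[0, 0, 36], [0, 0, 2], 1], [[0, 0, 45], [0, 0, 3], 1], [[0, 0, 54], [0, 0, 3.5], 1], [[0, 0, 63], [0, 0, 4], 1], [[0, 0, 72], [0, 0, 5], 1], [[0, 0, 80], [0, 0, 5.5], 1], [[0, 0, 80], [0, 0, 5.5], 1]]}}

```text
time_s: 8.68
eef_pos: [0.5898, 0.0618, 0.1619]
eef_rot: [-0.0, 0.645, 0.764, 0.0]
wrist_force: [-0.7, 1.5, 1.6]
opening: 0.592
grasp_force: 62.3
```

Call:
{"op": "send_rows", "data": {"series": [[[0, 0, 0], [0, 0, 0], -1], [[0, 0, 0], [0, 0, 0], -1], [[0, 0, -10], [0, 0, 0], -1], [[0, 0, -20], [0, 0, 0], -1], [[0, 0, -30], [0, 0, 0], -1], [[0, 0, -40], [0, 0, 0], -1], [[0, 0, -50], [0, 0, 0], -1], [[0, 0, -60], [0, 0, 0], -1], [[0, 0, -70], [0, 0, 0], -1], [[0, 0, -80], [0, 0, 0], -1]]}}

```text
time_s: 9.93
eef_pos: [0.5896, 0.0616, 0.1615]
eef_rot: [-0.0, 0.986, 0.168, -0.0]
wrist_force: [-1.2, 0.1, -0.0]
opening: 1.0
grasp_force: 0.0
```

Call:
{"op": "send_rows", "data": {"series": [[[0, 0, 0], [0, 0, 0], 1], [[0, 0, 0], [0, 0, 0], 1], [[0, 0, 0], [0, 0, 0], 1], [[0, 0, 0], [0, 0, 0], 1], [[0, 0, 0], [0, 0, 0], 1]]}}

```text
time_s: 10.55
eef_pos: [0.5902, 0.0615, 0.1621]
eef_rot: [0.0, 0.985, 0.171, 0.0]
wrist_force: [0.9, -0.9, 2.5]
opening: 0.59
grasp_force: 62.1
```

Call:
{"op": "send_rows", "data": {"series": [[[0, 0, 9], [0, 0, 0.5], 1], [[0, 0, 18], [0, 0, 1], 1], [[0, 0, 27], [0, 0, 1.5], 1], [[0, 0, 36], [0, 0, 2], 1], [[0, 0, 45], [0, 0, 3], 1], [[0, 0, 54], [0, 0, 3], 1], [[0, 0, 63], [0, 0, 3], 1], [[0, 0, 72], [0, 0, 3], 1], [[0, 0, 80], [0, 0, 3], 1], [[0, 0, 80], [0, 0, 3], 1]]}}

```text
time_s: 11.8
eef_pos: [0.5911, 0.0614, 0.1671]
eef_rot: [0.001, 0.644, 0.765, 0.001]
wrist_force: [-0.7, -1.4, 12.4]
opening: 0.592
grasp_force: 63.3
```

Call:
{"op": "send_rows", "data": {"series": [[[0, 0, 0], [0, 0, 3], 1], [[0, 0, 0], [0, 0, 6], 1], [[0, 0, 0], [0, 0, 9], 1], [[0, 0, 0], [0, 0, 12], 1]]}}

```text
time_s: 12.3
eef_pos: [0.5893, 0.0617, 0.1764]
eef_rot: [-0.001, 0.645, 0.764, -0.0]
wrist_force: [-0.1, 0.9, -3.0]
opening: 0.592
grasp_force: 62.9
```

Call:
{"op": "send_rows", "data": {"series": [[[0, 0, 0], [0, 0, 20], 1], [[0, 0, 0], [0, 0, 40], 1], [[0, 0, 0], [0, 0, 60], 1], [[0, 0, 0], [0, 0, 65], 1], [[0, 0, 0], [-1, 30, 65], 1], [[0, 0, 0], [-2, 65, 65], 1], [[0, 0, 0], [-4, 105, 65], 1], [[0, 0, 0], [-6, 145, 65], 1], [[0, 0, 0], [-8, 185, 65], 1], [[0, 0, 0], [-8, 208, 65], 1]]}}

```text
time_s: 13.55
eef_pos: [0.5809, 0.2712, 0.2407]
eef_rot: [-0.001, 0.644, 0.765, -0.001]
wrist_force: [0.0, 0.3, -2.3]
opening: 0.591
grasp_force: 62.9
```

Call:
{"op": "send_rows", "data": {"series": [[[0, 0, 0], [0, 0, -25], 1], [[0, 0, 0], [0, 0, -55], 1], [[0, 0, 0], [0, 0, -85], 1], [[0, 0, 0], [0, 0, -115], 1], [[0, 0, 0], [0, 0, -145], 1], [[0, 0, 0], [0, 0, -170], 1], [[0, 0, 0], [0, 0, -185], 1], [[0, 0, 0], [0, 0, -190], 1], [[0, 0, 0], [0, 0, -190], 1]]}}

```text
time_s: 14.68
eef_pos: [0.5822, 0.2696, 0.0521]
eef_rot: [0.0, 0.645, 0.764, 0.0]
wrist_force: [0.7, 0.8, -1.8]
opening: 0.588
grasp_force: 63.0
```

```bash
python3 - <<'E'
from h import *
o=telemetry.get_obs();print(o['eef_pos'],o['wrist_force'],o['time_s'])
d=save('side','s2');save('scene','c2')
for c in('side','scene'):
  for t in('cap','mat','cap_grip'):
    for x in spotter.landmark_of(t,c)[:2]: print(c,t,round(x['conf'],2),np.round(x['xyz'],3),proj(d,x['xyz']))
a=cv2.imread('pics/s2.png')[190:340,170:350];b=cv2.imread('pics/c2.png')[220:370,110:290]
cv2.imwrite('pics/c2s.png',cv2.resize(np.hstack([a,b]),None,fx=2.2,fy=2.2))
E
```

```text
[0.58216881 0.26958034 0.05210897] [ 0.65244272  0.83247086 -1.79645013] 14.675
side cap 0.8 [0.585 0.269 0.018] [247. 286.]
side mat 0.58 [0.584 0.273 0.   ] [247. 293.]
side cap_grip 0.7 [0.582 0.272 0.069] [248. 267.]
scene cap 0.7 [0.579 0.267 0.017] [249. 285.]
scene cap_grip 0.79 [0.579 0.269 0.064] [249. 268.]
scene cap_grip 0.44 [0.732 0.202 0.   ] [190. 277.]
```

View pics/c2s.png

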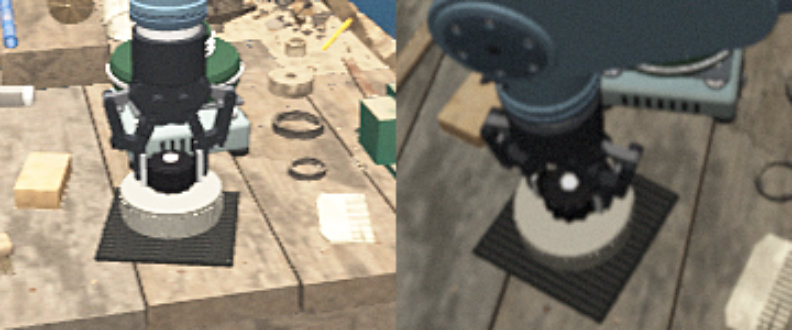

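The pictures show the cap held upright over the mat's middle, about 12 mm above it. I'll lower it gently.

Call:
{"op": "send_rows", "data": {"series": [[[0, 0, 0], [0, 0, -4], 1], [[0, 0, 0], [0, 0, -7], 1], [[0, 0, 0], [0, 0, -9], 1], [[0, 0, 0], [0, 0, -10], 1], [[0, 0, 0], [0, 0, -10], 1]]}}

```text
time_s: 15.7
eef_pos: [0.5818, 0.2696, 0.0417]
eef_rot: [-0.0, 0.645, 0.764, -0.0]
wrist_force: [0.7, 0.1, -2.5]
opening: 0.591
grasp_force: 63.0
```

Call:
{"op": "send_rows", "data": {"series": [[[0, 0, 0], [0, 0, -1], 1], [[0, 0, 0], [0, 0, -1.5], 1], [[0, 0, 0], [0, 0, -2], 1]]}}

```text
time_s: 16.08
eef_pos: [0.5819, 0.2696, 0.0398]
eef_rot: [0.0, 0.645, 0.764, 0.0]
wrist_force: [1.0, -1.0, -2.6]
opening: 0.591
grasp_force: 63.0
```

Call:
{"op": "send_rows", "data": {"series": [[[0, 0, 0], [0, 0, -1], 1], [[0, 0, 0], [0, 0, -1.5], 1], [[0, 0, 0], [0, 0, -2], 1], [[0, 0, 0], [0, 0, -2], 1]]}}

```text
time_s: 16.58
eef_pos: [0.5818, 0.2697, 0.0383]
eef_rot: [0.0, 0.645, 0.764, -0.0]
wrist_force: [-4.1, -2.0, 4.9]
opening: 0.594
grasp_force: 63.6
```

Contact felt. I'll release, back off, check the cap, then head for the bangle.

Call:
{"op": "send_rows", "data": {"series": [[[0, 0, 0], [0, 0, 0], -1], [[0, 0, 0], [0, 0, 0], -1], [[0, 0, 0], [0, 0, 0], -1], [[0, 0, 0], [0, 0, 0], -1], [[0, 0, 0], [0, 0, 15], -1], [[0, 0, 0], [0, 0, 45], -1], [[0, 0, 0], [0, 0, 90], -1], [[0, 0, 0], [0, 0, 140], -1], [[0, 0, -10], [0, -10, 165], -1], [[0, 0, -20], [-20, -40, 165], -1]]}}

```text
time_s: 17.82
eef_pos: [0.5644, 0.2304, 0.2076]
eef_rot: [0.002, 0.769, 0.639, 0.004]
wrist_force: [0.6, -0.4, -1.0]
opening: 1.001
grasp_force: 0.0
```

Call:
{"op": "send_rows", "data": {"series": [[[0, 0, -10], [-20, -30, 0], -1], [[0, 0, -20], [-40, -60, 0], -1], [[0, 0, -30], [-60, -90, 0], -1], [[0, 0, -40], [-80, -125, 0], -1], [[0, 0, -50], [-100, -160, 0], -1], [[0, 0, -60], [-115, -180, 0], -1], [[0, 0, -70], [-125, -194, -10], -1], [[0, 0, -80], [-125, -194, -25], -1], [[0, 0, -80], [-125, -194, -40], -1], [[0, 0, -80], [-125, -194, -40], -1]]}}

```text
time_s: 19.08
eef_pos: [0.4361, 0.0359, 0.1621]
eef_rot: [-0.0, 1.0, -0.001, -0.001]
wrist_force: [0.4, 0.7, -1.0]
opening: 0.998
grasp_force: 0.0
```

```bash
python3 - <<'E'
from h import *
o=telemetry.get_obs();print(o['eef_pos'],o['eef_rot'],o['time_s'],o['wrist_force'])
a={c:save(c,c+'3') for c in('wrist','side')}
for c,t in(('wrist','bangle'),('side','cap'),('side','bangle'),('wrist','bowl_rim'),('side','bowl_rim')):
    for x in spotter.landmark_of(t,c)[:3]: print(c,t,round(x['conf'],2),np.round(x['xyz'],3),proj(a[c],x['xyz']))
print(proj(a['wrist'],[.437,.036,.006]))
E
```

```text
[0.43609407 0.0358953  0.1620566 ] [-1.97096966e-04  9.99999178e-01 -8.60665293e-04 -9.29712902e-04] 19.075 [ 0.39733163  0.66666594 -0.95193894]
wrist bangle 0.76 [ 0.428  0.15  -0.002] [148. 179.]
side cap 0.69 [0.584 0.268 0.005] [247. 290.]
side bangle 0.77 [0.434 0.039 0.002] [306. 248.]
side bangle 0.61 [ 0.431  0.148 -0.001] [309. 268.]
side bowl_rim 0.7 [0.593 0.065 0.147] [248. 202.]
[251. 173.]
```

View pics/wrist3.png

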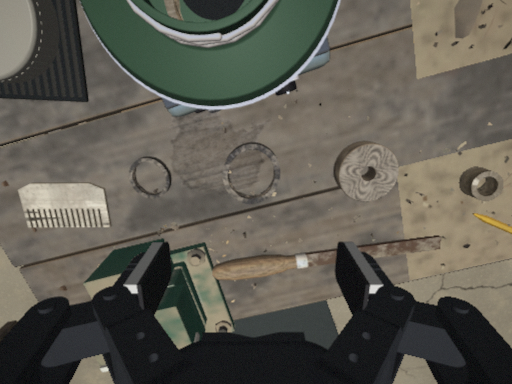

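View pics/side3.png

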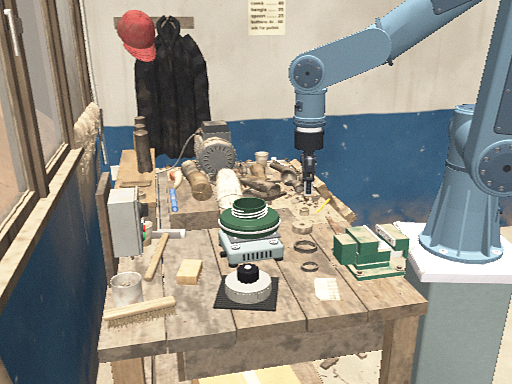

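The wrist view has the large ring at (251,172), exactly where predicted. The side view has the cap flat on the mat at (247,287). The vise sits at lower left, so I'll check clearances quickly.

```bash
python3 - <<'E'
from h import *
d=camera('wrist');print('cam',d['xyz'])
for uv,z in(((205,243),0.05),((205,243),0.0),((160,240),.07),((235,322),0.0)): print(uv,z,ray(d,uv,z).round(3))
s=camera('side')
for uv in((334,240),(345,262),(362,276)): print(uv,ray(s,uv,0).round(3),ray(s,uv,.06).round(3))
E
```

```text
cam [0.51630979 0.03374893 0.30426064]
(205, 243) 0.05 [0.378 0.082 0.05 ]
(205, 243) 0.0 [0.351 0.091 0.   ]
(160, 240) 0.07 [0.392 0.119 0.07 ]
(235, 322) 0.0 [0.234 0.058 0.   ]
(334, 240) [ 0.35  -0.017 -0.   ] [0.367 0.107 0.06 ]
(345, 262) [0.336 0.114 0.   ] [0.354 0.225 0.06 ]
(362, 276) [0.304 0.185 0.   ] [0.325 0.288 0.06 ]
```

Call:
{"op": "send_rows", "data": {"series": [[[0, 0, -10], [0, 0, -10], -1], [[0, 0, -20], [0, 0, -25], -1], [[0, 0, -30], [0, 0, -40], -1], [[0, 0, -40], [0, 0, -60], -1], [[0, 0, -45], [0, 0, -90], -1], [[0, 0, -45], [0, 0, -120], -1], [[0, 0, -45], [0, 0, -145], -1], [[0, 0, -45], [0, 0, -156], -1], [[0, 0, -45], [0, 0, -156], -1]]}}

```text
time_s: 20.65
eef_pos: [0.4365, 0.0357, 0.0065]
eef_rot: [0.0, 0.923, -0.385, -0.001]
wrist_force: [-0.1, -0.1, -0.4]
opening: 1.0
grasp_force: 0.0
```

Call:
{"op": "send_rows", "data": {"series": [[[0, 0, 0], [0, 0, 0], 1], [[0, 0, 0], [0, 0, 0], 1], [[0, 0, 0], [0, 0, 0], 1], [[0, 0, 0], [0, 0, 0], 1], [[0, 0, 0], [0, 0, 0], 1]]}}

```text
time_s: 21.28
eef_pos: [0.4461, 0.0354, 0.0124]
eef_rot: [-0.003, 0.923, -0.386, 0.009]
wrist_force: [7.3, 8.6, 23.3]
opening: 0.003
grasp_force: 11.5
```

The fingers closed fully, so they rode over the ring. I'll lift, open and look.

Call:
{"op": "send_rows", "data": {"series": [[[0, 0, 0], [0, 0, 40], 1], [[0, 0, 0], [0, 0, 80], 1], [[0, 0, 0], [0, 0, 110], -1], [[0, 0, 0], [0, 0, 110], -1], [[0, 0, 0], [0, 0, 110], -1], [[0, 0, 0], [0, 0, 110], -1]]}}

```text
time_s: 22.02
eef_pos: [0.4359, 0.0358, 0.1157]
eef_rot: [0.0, 0.923, -0.385, -0.001]
wrist_force: [-0.5, 0.3, -0.2]
opening: 0.854
grasp_force: 0.0
```

```bash
python3 - <<'E'
from h import *
o=telemetry.get_obs();print(o['eef_pos'],o['eef_rot'],o['time_s'],o['wrist_force'])
a={c:save(c,c+'4') for c in('wrist','side','scene')}
for c in a:
    for x in spotter.landmark_of('bangle',c)[:3]: print(c,round(x['conf'],2),np.round(x['xyz'],3),proj(a[c],x['xyz']))
print(proj(a['wrist'],[.437,.036,.006]))
E
```

```text
[0.43588552 0.03579413 0.11568462] [ 2.29181473e-04  9.22856186e-01 -3.85143118e-01 -1.08951284e-03] 22.025 [-0.53096883  0.27123933 -0.16807924]
wrist 0.89 [ 0.428  0.151 -0.002] [179. 265.]
side 0.58 [ 0.431  0.147 -0.002] [310. 268.]
side 0.49 [ 0.421  0.024 -0.002] [310. 247.]
side 0.36 [0.581 0.269 0.051] [248. 273.]
scene 0.67 [ 0.426  0.028 -0.001] [307. 260.]
scene 0.46 [0.432 0.15  0.   ] [283. 302.]
scene 0.19 [0.58  0.264 0.052] [193. 307.]
[251. 187.]
```

View pics/wrist4.png

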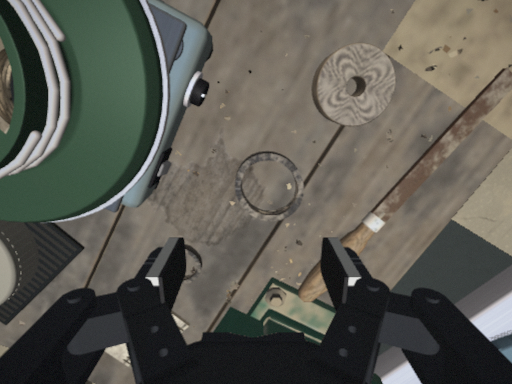

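The view shows the ring still flat, moved to (269,186). The open tips were above it because of the 13 mm setback, so I need to go about 10 mm lower.

```bash
python3 - <<'E'
from h import *
d=camera('wrist')
for u in((269,186),(237,186),(302,186)): print(ray(d,u,.007).round(4))
print(telemetry.get_obs()['eef_pos'])
E
```

```text
[0.4269 0.0231 0.007 ]
[0.4478 0.0438 0.007 ]
[0.4053 0.0018 0.007 ]
[0.43662857 0.03566945 0.11645346]
```

Call:
{"op": "send_rows", "data": {"series": [[[0, 0, 0], [-10, -12, -20], -1], [[0, 0, 0], [-10, -12, -50], -1], [[0, 0, 0], [-10, -12, -80], -1], [[0, 0, 0], [-10, -12, -105], -1], [[0, 0, 0], [-10, -12, -115], -1], [[0, 0, 0], [-10, -12, -120], -1], [[0, 0, 0], [-10, -12, -120], -1]]}}

```text
time_s: 23.25
eef_pos: [0.4273, 0.0236, -0.0028]
eef_rot: [-0.0, 0.923, -0.385, 0.0]
wrist_force: [0.2, 0.6, -0.4]
opening: 0.999
grasp_force: 0.0
```

Call:
{"op": "send_rows", "data": {"series": [[[0, 0, 0], [0, 0, 0], 1], [[0, 0, 0], [0, 0, 0], 1], [[0, 0, 0], [0, 0, 0], 1], [[0, 0, 0], [0, 0, 0], 1]]}}

```text
time_s: 23.75
eef_pos: [0.4276, 0.0235, -0.0019]
eef_rot: [-0.0, 0.923, -0.385, 0.001]
wrist_force: [-3.1, 1.0, 10.7]
opening: 0.702
grasp_force: 62.1
```

Gripped at 60 mm. I'll lift and carry it over the mouth.

Call:
{"op": "send_rows", "data": {"series": [[[0, 0, 0], [0, 0, 20], 1], [[0, 0, 0], [0, 0, 60], 1], [[0, 0, 0], [0, 0, 110], 1], [[0, 0, 0], [0, 0, 160], 1], [[0, 0, 0], [0, 0, 192], 1], [[0, 0, 0], [40, 10, 192], 1], [[0, 0, 0], [85, 20, 192], 1], [[0, 0, 0], [130, 30, 192], 1], [[0, 0, 0], [163, 38, 192], 1], [[0, 0, 0], [163, 38, 192], 1]]}}

```text
time_s: 25.0
eef_pos: [0.5913, 0.062, 0.1887]
eef_rot: [-0.0, 0.923, -0.385, 0.0]
wrist_force: [-0.1, -0.6, -0.6]
opening: 0.701
grasp_force: 65.5
```

```bash
python3 - <<'E'
from h import *
o=telemetry.get_obs();print(o['eef_pos'],o['opening'],o['grasp_force'],o['time_s'])
a=save('side','s5');b=save('scene','c5');print(proj(a,[.59,.0616,.146]),proj(b,[.59,.0616,.146]))
for c in('side','scene','wrist'):
  camera(c)
  for x in spotter.landmark_of('bangle',c)[:3]: print(c,round(x['conf'],2),np.round(x['xyz'],3))
A=a['pixels'][140:270,160:340];B=b['pixels'][140:270,150:330]
cv2.imwrite('pics/p5.png',cv2.resize(np.hstack([A,B])[:,:,::-1],None,fx=2.2,fy=2.2))
E
```

```text
[0.59129004 0.06200489 0.18874694] 0.7010286268974903 65.46910744160414 25.0
[249. 202.] [234. 204.]
side 0.75 [0.584 0.06  0.19 ]
side 0.69 [ 0.434  0.147 -0.   ]
scene 0.7 [0.434 0.149 0.003]
scene 0.65 [ 0.398  0.244 -0.   ]
scene 0.63 [0.59  0.064 0.192]
wrist 0.6 [ 0.428  0.149 -0.002]
wrist 0.42 [ 0.436 -0.082  0.   ]
```

View pics/p5.png

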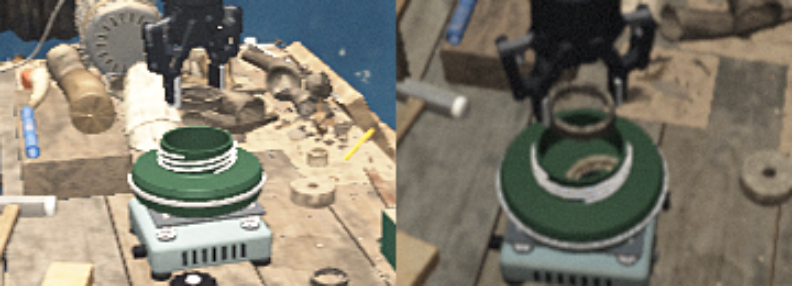

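The ring is held level, centred over the open mouth and about 45 mm above the rim. I'll lower it and release.

Call:
{"op": "send_rows", "data": {"series": [[[0, 0, 0], [0, 0, -15], 1], [[0, 0, 0], [0, 0, -30], 1], [[0, 0, 0], [0, 0, -38], 1], [[0, 0, 0], [0, 0, -42], 1], [[0, 0, 0], [0, 0, -42], 1]]}}

```text
time_s: 26.02
eef_pos: [0.5897, 0.0617, 0.1464]
eef_rot: [0.0, 0.923, -0.385, -0.0]
wrist_force: [0.3, -0.0, 0.2]
opening: 0.701
grasp_force: 65.5
```

Call:
{"op": "send_rows", "data": {"series": [[[0, 0, 0], [0, 0, 0], -1], [[0, 0, 0], [0, 0, 0], -1], [[0, 0, 0], [0, 0, 0], -1], [[0, 0, 0], [0, 0, 0], -1], [[0, 0, 0], [0, 0, 30], -1], [[0, 0, 0], [0, 0, 70], -1], [[0, 0, 0], [0, 0, 120], -1], [[0, 0, 0], [-40, 0, 120], -1], [[0, 0, 0], [-60, 0, 120], -1], [[0, 0, 0], [-60, 0, 120], -1]]}}

```text
time_s: 27.28
eef_pos: [0.5291, 0.0618, 0.2672]
eef_rot: [-0.0, 0.923, -0.385, 0.0]
wrist_force: [1.1, 0.2, 0.6]
opening: 0.998
grasp_force: 0.0
```

```bash
python3 - <<'E'
from h import *
a=save('wrist','w6');b=save('scene','c6')
for c,t in(('scene','bangle'),('wrist','bangle'),('scene','cap')):
  for x in spotter.landmark_of(t,c)[:4]: print(c,t,round(x['conf'],2),np.round(x['xyz'],3))
A=a['pixels'];B=cv2.resize(b['pixels'][150:350,140:330],(365,384))
cv2.imwrite('pics/p6.png',cv2.resize(np.hstack([A,B])[:,:,::-1],(798,349)))
E
```

```text
scene bangle 0.75 [ 0.435  0.148 -0.   ]
scene bangle 0.69 [0.589 0.062 0.096]
scene cap 0.91 [0.579 0.271 0.007]
```

View pics/p6.png

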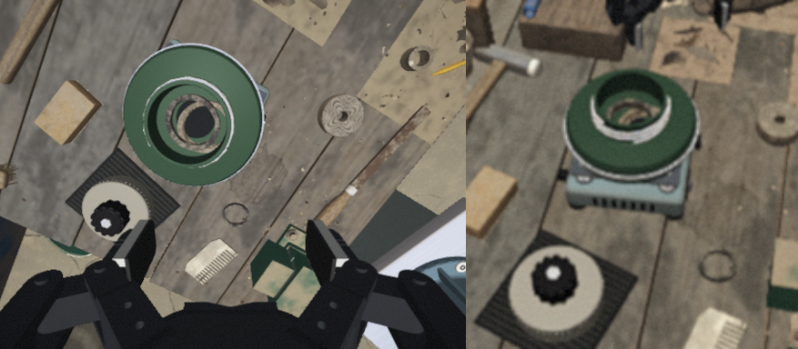

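The dark ring lies in the bowl on top of the paler one, at (193,122) in the combined picture. The cap is upright mid-mat and the bystanders are where they were.

```bash
python3 -c "
from h import *
print(ctrl.hand_in())"
```

```text
the job is handed in; nothing more can be done
None
```

The job is handed in, with no verdict returned: in the last pictures the cap stood upright in the middle of the mat, the larger bangle lay in the bowl on top of the paler one, and the bystanders were where they started; the first try at gripping the bangle missed and pushed it about 15 mm before the second held.

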